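# Bring the net-cart wheel's valve to the top

## Robot

A 6-joint arm with a two-finger parallel gripper is mounted at the origin on the work surface. World frame = base frame: x ahead of the robot, y to its left, z up, the work surface at z = 0. Lengths are in m, angles in rad, forces in N, time in s.
With the tool pointing down it reaches from about 0.25 to 0.8 m from the base axis. Payload 3.9 kg.
Tool frame: the origin (TCP) lies at the very end of the fingers, on their centre line; the grasp point (between the pads) lies 19 mm behind it; z points along the fingers, x is the direction in which the jaws open and shut, and the axes are right-handed (so a half turn about z gives the same grasp; the last joint's range is limited). The gripper opens to 85 mm and grips with 20 to 120 N. Pads are 22 mm wide; open, the fingers measure 114 mm over their backs; the gripper's body (76 mm by 85 mm) begins 54 mm behind the grasp point. The pads swing forward as they close: fully open they stand 13 mm farther back than shut.
Start: joints at [-1.104, 0.26, -0.138, 1.173, 0, 1.571], TCP at [0.236, -0.469, 0.231] pointing down, gripper open.
Joint ranges: [-2.78, 2.78], [-0.83, 1.72], [-1.28, 1.37], [-1.9, 2.12], [-1.57, 1.48], [-3.14, 3.14]. Speed limits (rad/s): [2.57, 2.57, 3.14, 3.14, 3.14, 3.14].

## Interface

Orientations are given as [roll, pitch, yaw] about the fixed x, y, z axes, in that order (R = Rz(yaw) Ry(pitch) Rx(roll)).
In Python, from bench import read_state, read_camera, camera_info, finish_job gives the robot as it stands.
- The arm moves only by the shell command python3 -m inch 'ROWS'. ROWS is a JSON object of lists of equal length, an entry for each row: "travel": the shift along the tool's x, y, z in cm, a list of three; "turn": the turn, a rotation vector about the tool's x, y, z in degrees, a list of three; "claw": the finger opening in cm, from 0 to 8.54. A call has 1 to 12 rows; each row is the pose to reach, as a shift and turn from the pose commanded when the call began, along the tool's axes at that moment; what a row does not reach only later rows make up. A row lasts 1/8 s, in which the tool goes at most 62.5 mm and 10.7 degrees, less where a joint would pass 70% of its speed; a pose out of reach is approached as far as the arm can. A call with a gripper value outside its range is refused whole. The fingers move at their own pace and stop on an object; the grip force is fixed at half the most. Time passes only in rows, so rows that repeat a pose let the fingers close. It gives the time, the measured TCP pose, the force and the opening at its end, in the units of the state.
- read_state(): the state, without advancing time (a new reading comes with each control period).
- read_camera(name): name is "scene" or "top" or "wrist"; returns the picture (420x560x3 uint8, red, green, blue); there is no depth.
- camera_info(name): a dict with "fx", "fy", "cx", "cy" (pixels), "R" (3x3) and "t" (3): a world point X has camera coordinates R X + t. Camera axes: x right, y down, z forward; pixel columns grow to the right and rows downward; lengths in m; the calibration is good to about 2 mm. A picture is of the moment at which its call begins: read the wrist's pose just before it. camera_info takes no time and is no camera call; for the wrist camera it gives the pose at the moment of the call.
- finish_job(): hands the job in, once; it reports no verdict.
The state is a dict: "time": time; "joint_pos": joint angles; "joint_velocities": joint speeds; "joint_torque": joint torques, N m; "tcp_pos": TCP position; "eef_rot": TCP orientation; "wrist_force": force on the tool from outside, world axes, zero at the start; "ft_torque": the same for the moment, N m; "gripper_width": finger opening in m.
Only numpy, scipy, OpenCV 4.12 (cv2) and the standard library are available. Lean on these libraries where they do the work, as an engineer would, in place of code of your own. Each camera call takes 0.05 s, during which the arm holds its last target. There are 200 camera calls.

## Task

The net cart's wheel sits on the slanted service stand and its tyre is to be pumped next: with the fingertips gently push one spoke after another to turn the wheel until the valve stem points straight up, at twelve o'clock on the wheel. Push on the spokes only, keep off the tyre, rim and stem, do not grip the wheel or lift it along its open axle, and leave everything lying around where it is. Finish clear of the wheel, with it at rest.

Things in the scene. Friction and masses are not known exactly. Their poses are not given: they have to be found in the camera images.
- stand: Fixed service stand: dark steel tray 270 x 420 mm (x -125 to +145 mm), 10 mm thick, with a grey column that carries an axle leaning 45 degrees. Origin under the hub at bench height; z up; the wheel's face looks towards -x and 45 degrees up; y to the left when facing the wheel. Hub centre 165 mm above the origin.
- gauge_left (a point): Inner end of the left gauge arm, a fixed round steel bar 9 mm thick that crosses the wheel's front at nine o'clock, along y, 32 mm in front of the spokes' mid-plane, from 40 to 150 mm from the axle, then back round the tyre. A fingertip among the spokes cannot pass it.
- gauge_right (a point): Inner end of the same kind of arm at three o'clock.
- hub (a point): Centre of the wheel, on the axle in the mid-plane of the spokes. Its axes do not turn with the wheel: x points up the slope of the wheel's plane to twelve o'clock, y to the left (nine o'clock, seen from the face), z out of the face along the axle (45 degrees up, back towards the robot's side).
- wheel (a joint): Angle of the wheel in rad: 0 (or any whole turn) with the valve stem at twelve o'clock, growing clockwise seen from the face; turns without end either way. Stiff bearing: takes about 0.22 N m (4 N at 60 mm) and stays where it is left. Starts with the stem low, at 2.5 to 3.78.
- axle (a joint): How far the wheel has been drawn outwards along its open axle, in m: 0 seated, where its own weight keeps it.
- spokes: Five flat steel spokes 14 mm wide, 8 mm thick (half on each side of the mid-plane), from the hub (radius 24 mm, its front 20 mm before the mid-plane) to the rim (radius 99 mm), at 36, 108, 180, 252 and 324 degrees from the stem. Origin at the hub centre, x to the stem, z out of the face; turns with the wheel. 40 mm of free room behind.
- tyre: Black tyre with its aluminium rim, 256 mm outside and 198 mm inside diameter, 42 mm wide. Origin on the axle, 21 mm behind the mid-plane; turns with the wheel.
- stem: Valve stem, a black and brass stub 13 mm thick that stands inwards from the rim in the middle of the gap between two spokes, from 99 mm to 77 mm from the axle. Origin at the hub centre, x towards the stem.
- stem_tip (a point): Inner end of the valve stem, 77 mm from the hub centre.
- spanner: Loose open spanner, 130 mm long, on the stand's tray left of the wheel; to be left alone.
- screwdriver: Loose screwdriver, 140 mm long, on the tray right of the wheel; to be left alone.
- cap: Loose black valve cap, 16 mm, on the tray under the wheel's lower edge; to be left alone.
- torch: Standing black torch, 46 mm wide and 150 mm tall, left on the bench; to be left alone.
- jar: Lidded jar, 56 mm wide and 70 mm tall, right on the bench; to be left alone.
- pump: Hand pump, 190 mm long, lying right on the bench; to be left alone.
- envelopes: Stack of envelopes 100 x 140 x 35 mm, left on the bench; to be left alone.

How it is judged:
By the outcome, as a careful person would: the job done as asked, in the order asked, and still so for the second after the job is handed in, with the robot touching nothing.
It also fails if it takes over 45 s, if anything falls off the work surface, if the arm or the gripper's body presses on something with over 40 N, if the wrist force passes 120 N, or if a joint passes its speed limit or range.

## Working session

There is one attempt and no reset: what is moved stays moved. The work goes in short steps, Python scripts to look and compute and a shell command to move; the robot and the scene stay as the last step left them, time stands still between calls to the robot, and variables do not carry over. Pictures are saved under pics/ and viewed, about 8 in all and at most 12, crops included, and the job is handed in when it is done.

```bash
mkdir -p pics; python3 - <<'E'
from bench import *
import cv2
s=read_state();print(s)
for n in("scene","top"):
    im=read_camera(n);cv2.imwrite(f"pics/{n}0.png",im[:,:,::-1]);c=camera_info(n);print(n,c)
E
```

```text
{'time': 0.0, 'joint_pos': array([-1.10402275e+00,  2.60709877e-01, -1.39378399e-01,  1.17271255e+00,
       -2.19685605e-05,  1.57080290e+00]), 'joint_velocities': array([ 0.00123602,  0.00136913, -0.00108132,  0.00219242, -0.00285235,
        0.00048169]), 'joint_torque': array([-4.35793290e-04, -4.05679858e+01,  2.53921437e+01,  1.87801482e-02,
       -1.28738475e-04,  1.34326589e-05]), 'tcp_pos': array([ 0.23593683, -0.46822456,  0.23044783]), 'eef_rot': array([ 3.14157067e+00,  2.00449542e-03, -1.10402933e+00]), 'wrist_force': array([-0.52693327,  0.20593298, -0.47153882]), 'ft_torque': array([-0.04024768, -0.00091939, -0.03240245]), 'gripper_width': 0.08582846668101736}
scene {'fx': 546.2093461590463, 'fy': 546.2093461590463, 'cx': 274.13763671800444, 'cy': 208.51537307068517, 'R': array([[ 0.82867742,  0.5593937 ,  0.01929817],
       [ 0.36426192, -0.51279296, -0.77740378],
       [-0.42497881,  0.65124655, -0.62870577]]), 't': array([-0.45859659, -0.08712702,  2.3576503 ])}
top {'fx': 490.0319349947088, 'fy': 490.0319349947088, 'cx': 280.24161950294, 'cy': 211.20765436105953, 'R': array([[ 0.01847375, -0.99982471,  0.00304417],
       [-0.99401097, -0.01869416, -0.10766948],
       [ 0.10770752, -0.00103688, -0.99418208]]), 't': array([-0.01941245,  0.5508228 ,  1.53876459])}
```

View pics/scene0.png

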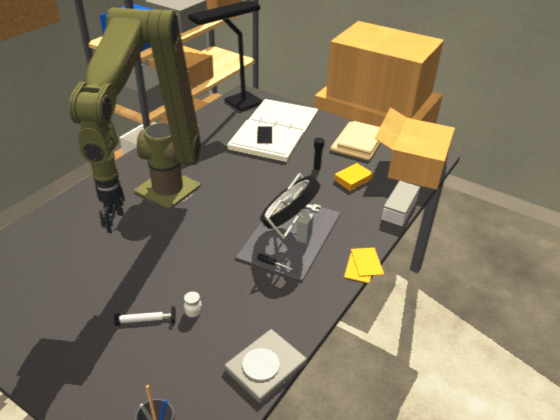

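View pics/top0.png

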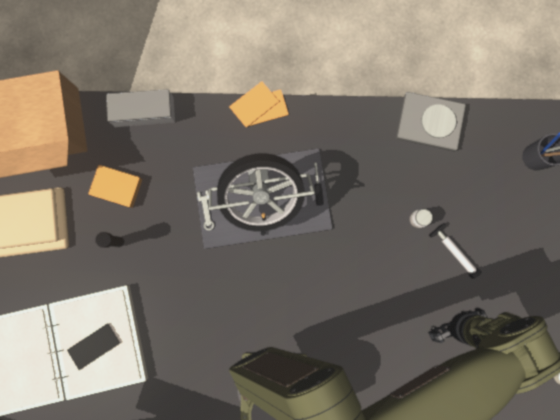

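```bash
python3 - <<'E'
import cv2
im=cv2.imread("pics/top0.png")[140:255,185:340]
cv2.imwrite("pics/c1.png",cv2.resize(im,None,fx=5,fy=5,interpolation=cv2.INTER_CUBIC))
E
```

```text
(no output)
```

View pics/c1.png

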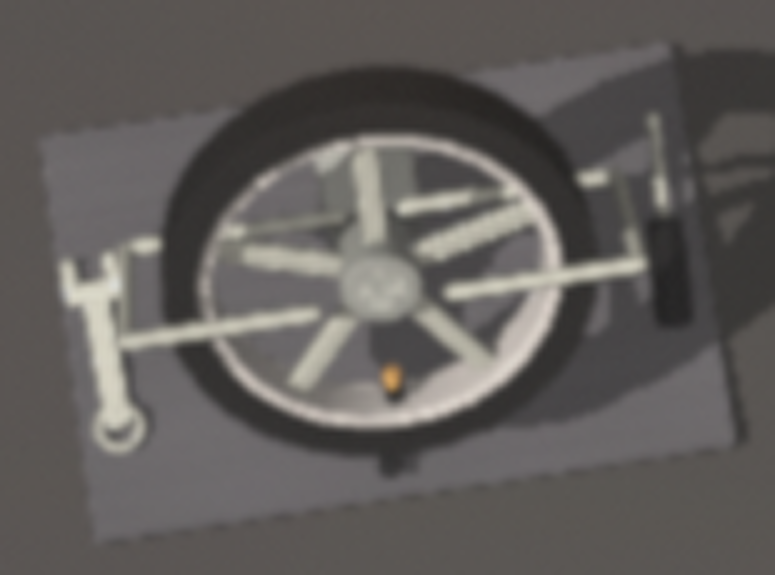

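```bash
cat >h.py <<'E'
import numpy as np
from scipy.spatial.transform import Rotation as Ro
from bench import *
def ray(n,uv,ci=None):
    c=ci or camera_info(n);R=c['R'];o=-R.T@c['t']
    return o,R.T@np.array([(uv[0]-c['cx'])/c['fx'],(uv[1]-c['cy'])/c['fy'],1])
def onplane(n,uv,p,nn,ci=None):
    o,d=ray(n,uv,ci);return o+d*(np.dot(nn,np.asarray(p)-o)/np.dot(nn,d))
def proj(n,X,ci=None):
    c=ci or camera_info(n);q=c['R']@X+c['t'];return np.array([c['fx']*q[0]/q[2]+c['cx'],c['fy']*q[1]/q[2]+c['cy']])
def hubframe(o,yaw):
    # columns: x up the slope, y left (+y when facing), z out of face
    s=2**-.5;Rz=Ro.from_euler('z',yaw).as_matrix()
    return Rz@np.array([[s,0,-s],[0,1,0],[s,0,s]]),np.array([o[0],o[1],.165])
def clock(p,H,h):
    q=H.T@(p-h);return np.degrees(np.arctan2(-q[1],q[0])),np.hypot(q[0],q[1]),q[2]
E
python3 - <<'E'
from h import *
c=[(42,138),(672,45),(740,440),(100,543)] # far-left, far-right, near-right, near-left
P=np.array([onplane('top',(185+u/5,140+v/5),(0,0,.01),(0,0,1)) for u,v in c]);print(P.round(4))
y=(P[0]-P[1])+(P[3]-P[2]);yaw=np.arctan2(-y[0],y[1]);x=(P[0]-P[3])+(P[1]-P[2]);print(np.degrees(yaw),np.degrees(np.arctan2(x[1],x[0])),np.linalg.norm(P[0]-P[1]),np.linalg.norm(P[0]-P[3]))
yaw=(yaw+np.arctan2(x[1],x[0]))/2
o=P.mean(0)-.01*np.array([np.cos(yaw),np.sin(yaw),0]);print('o',o)
H,h=hubframe(o,yaw)
cr=lambda p:(proj('top',p)-[185,140])*5
print('hubfront',cr(h+H@[0,0,.02]),'gl',cr(h+H@[0,.04,.032]),'gr',cr(h+H@[0,-.04,.032]))
p=onplane('top',(185+391/5,140+380/5),h,H[:,2]);print('stem',clock(p,H,h))
for uv in[(300,380),(485,360),(250,255),(370,155),(525,215)]:
    print(clock(onplane('top',(185+uv[0]/5,140+uv[1]/5),h,H[:,2]),H,h))
print('h',h,'yaw',np.degrees(yaw))
E
```

```text
[[ 0.6913  0.2775  0.01  ]
 [ 0.7613 -0.1341  0.01  ]
 [ 0.5019 -0.1806  0.01  ]
 [ 0.4278  0.2303  0.01  ]]
9.930470554428934 10.156244636696965 0.4174934948204635 0.26769167475459504
o [0.58575108 0.04655766 0.01      ]
hubfront [385.95660838 291.10555179] gl [319.09992195 314.2671522 ] gr [456.22959707 292.83050215]
stem (np.float64(-175.71916320271808), np.float64(0.08285494568174599), np.float64(-6.938893903907228e-18))
(np.float64(-139.85438447182108), np.float64(0.09369261530430234), np.float64(-1.734723475976807e-16))
(np.float64(146.44356288516516), np.float64(0.09427543448056416), np.float64(1.3877787807814457e-17))
(np.float64(-70.75974345910367), np.float64(0.07896427530022009), np.float64(-5.551115123125783e-17))
(np.float64(2.418337383924161), np.float64(0.08204030316891654), np.float64(9.71445146547012e-17))
(np.float64(74.50981539495248), np.float64(0.08993508835836944), np.float64(-1.682681771697503e-16))
h [0.58575108 0.04655766 0.165     ] yaw 10.04335759556295
```

```bash
cat >>h.py <<'E'
H,h=hubframe((.5858,.0466),np.radians(10.04))
R0=np.column_stack([H[:,1],H[:,0],-H[:,2]])
def target(phi,r,z):
    f=np.radians(phi);return h+H@[r*np.cos(f),-r*np.sin(f),z],R0@Ro.from_euler('z',f).as_matrix()
def delta(phi,r,z,ref=None):
    s=read_state()
    p,R=ref or (s['tcp_pos'],Ro.from_euler('xyz',s['eef_rot']).as_matrix())
    P,T=target(phi,r,z)
    return (R.T@(P-p)*100).round(2).tolist(),np.degrees(Ro.from_matrix(R.T@T).as_rotvec()).round(1).tolist()
E
python3 -c "
from h import *
print(delta(-36,0,.25))"
```

```text
([-35.34, -37.48, -11.06], [28.0, -56.3, 149.5])
```

```bash
python3 -c "
from h import *
P,T=target(0,0,.25);T=target(70,0,.25)[1]
s=read_state();R=Ro.from_euler('xyz',s['eef_rot']).as_matrix()
print(R.T@(P-s['tcp_pos'])*100,Ro.from_matrix(R.T@T).as_rotvec(degrees=True))"
```

```text
[-35.34143414 -37.47795091 -11.06257352] [ 22.41018003  44.8828022  -88.03147787]
```

```bash
python3 -m inch '{"travel":[[-3,-3,-3],[-35.3,-37.5,-11],[-35.3,-37.5,-11],[-35.3,-37.5,-11],[-35.3,-37.5,-11],[-35.3,-37.5,-11],[-35.3,-37.5,-11],[-35.3,-37.5,-11],[-35.3,-37.5,-11],[-35.3,-37.5,-11],[-35.3,-37.5,-11],[-35.3,-37.5,-11]],"turn":[[2,4,-9],[22.4,44.9,-88],[22.4,44.9,-88],[22.4,44.9,-88],[22.4,44.9,-88],[22.4,44.9,-88],[22.4,44.9,-88],[22.4,44.9,-88],[22.4,44.9,-88],[22.4,44.9,-88],[22.4,44.9,-88],[22.4,44.9,-88]],"claw":[0,0,0,0,0,0,0,0,0,0,0,0]}'
python3 - <<'E'
from h import *
import cv2
s=read_state();print(s['joint_pos'].round(3),s['time'],s['gripper_width'],delta(-36,0,.15))
c=camera_info('wrist');im=read_camera('wrist')[:,:,::-1].copy()
print(c)
cv2.imwrite('pics/w1.png',im)
for q in [(0,0,.02),(0,.04,.032),(0,-.04,.032),(.053,0,0),(-.077,0,0)]:print(q,proj('wrist',h+H@q,c).round(1))
E
```

```text
time: 1.6
tcp_pos: [0.4122, 0.0146, 0.3412]
eef_rot: [2.811, -0.726, 0.648]
wrist_force: [0.4, 0.5, 0.9]
gripper_width: 0.0001
[-0.126 -0.515 -0.817  0.507  0.209  1.007] 1.6 0.00010531696380878256 ([0.07, -0.14, 9.94], [0.1, 0.2, -106.1])
{'fx': 356.69872025020015, 'fy': 356.69872025020015, 'cx': 281.4954845296023, 'cy': 206.06282887693237, 'R': array([[ 0.5965254 ,  0.45198299,  0.66322607],
       [ 0.16395495, -0.87755219,  0.45057843],
       [ 0.78566928, -0.16004228, -0.59758702]]), 't': array([-0.47794003, -0.17743686,  0.04243132])}
(0, 0, 0.02) [283.3 166.7]
(0, 0.04, 0.032) [297.2 131.9]
(0, -0.04, 0.032) [270.4 204. ]
(0.053, 0, 0) [327.5 178.8]
(-0.077, 0, 0) [216.9 139.1]
```

View pics/w1.png

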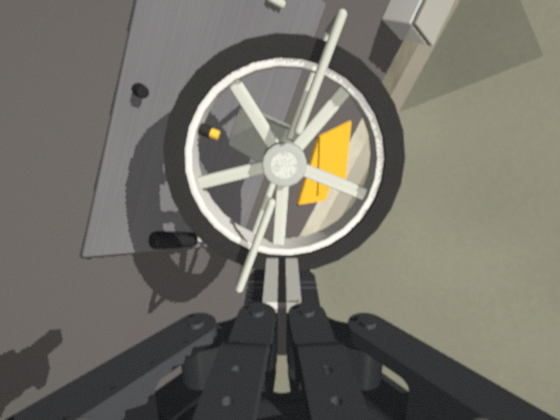

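```bash
python3 - <<'E'
from h import *
print(delta(-33,.053,.06))
c=camera_info('wrist')
for uv,o in [((240,88),0),((340,97),0),((362,190),0),((279,240),0),((203,184),0),((212,133),1)]:
    print(clock(onplane('wrist',uv,h+.004*(1-o)*H[:,2],H[:,2]),H,h)[:2])
E
```

```text
([5.21, -1.38, 18.93], [0.1, 0.2, -103.1])
(np.float64(-139.3609615181645), np.float64(0.09056537959609394))
(np.float64(-69.75161247238186), np.float64(0.09167942151785005))
(np.float64(-1.2040512446490232), np.float64(0.09411549127705575))
(np.float64(72.9048145174711), np.float64(0.09170401462375652))
(np.float64(145.44525697982561), np.float64(0.09270019039135668))
(np.float64(-176.98638055648115), np.float64(0.08356917643135439))
```

```bash
python3 -m inch '{"travel":[[0,0,0],[0,0,0],[1,0,1],[2,0,3],[3,-0.5,6],[4,-1,9],[5.2,-1.4,12],[5.2,-1.4,14],[5.2,-1.4,16],[5.2,-1.4,18],[5.2,-1.4,18.9],[5.2,-1.4,18.9]],"turn":[[0,0,-10],[0,0,-20],[0,0,-30],[0,0,-40],[0,0,-50],[0,0,-60],[0,0,-70],[0,0,-80],[0,0,-90],[0,0,-100],[0,0,-103],[0,0,-103]],"claw":[0,0,0,0,0,0,0,0,0,0,0,0]}'
python3 - <<'E'
from h import *
import cv2
s=read_state();print(s['joint_pos'].round(3))
P=s['tcp_pos'];print(clock(P,H,h),delta(-33,.053,-.01))
ref=target(-33,.053,-.01)
for f in range(-25,70,8):print(f,delta(f,.053,-.01,ref))
c=camera_info('wrist');im=read_camera('wrist')[:,:,::-1];cv2.imwrite('pics/w2.png',im)
E
```

```text
time: 3.15
tcp_pos: [0.5697, 0.0736, 0.238]
eef_rot: [2.445, 0.396, 2.175]
wrist_force: [0.2, 0.0, 0.6]
gripper_width: 0.0
[ 0.1   -0.089 -0.883 -0.006  0.05  -0.628]
(np.float64(-33.89548622551429), np.float64(0.05267558461851855), np.float64(0.05947108911176847)) ([-0.07, 0.05, 6.95], [-0.1, 0.1, -0.1])
-25 ([-0.74, -0.05, -0.0], [0.0, 0.0, 8.0])
-17 ([-1.46, -0.21, -0.0], [0.0, -0.0, 16.0])
-9 ([-2.16, -0.46, -0.0], [-0.0, 0.0, 24.0])
-1 ([-2.81, -0.81, -0.0], [0.0, 0.0, 32.0])
7 ([-3.41, -1.24, -0.0], [0.0, 0.0, 40.0])
15 ([-3.94, -1.75, -0.0], [-0.0, -0.0, 48.0])
23 ([-4.39, -2.34, -0.0], [0.0, 0.0, 56.0])
31 ([-4.76, -2.98, -0.0], [-0.0, 0.0, 64.0])
39 ([-5.04, -3.66, -0.0], [0.0, -0.0, 72.0])
47 ([-5.22, -4.38, -0.0], [0.0, 0.0, 80.0])
55 ([-5.3, -5.12, -0.0], [0.0, -0.0, 88.0])
63 ([-5.27, -5.85, -0.0], [0.0, 0.0, 96.0])
```

View pics/w2.png

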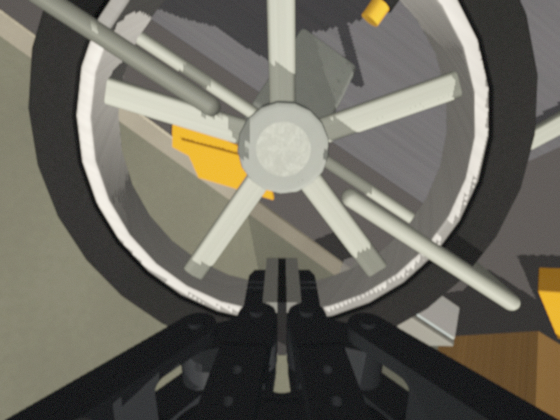

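```bash
python3 -m inch '{"travel":[[0,0,2],[0,0,4],[0,0,5.5],[0,0,6.9],[0,0,6.9]],"turn":[[0,0,0],[0,0,0],[0,0,0],[0,0,0],[0,0,0]],"claw":[0,0,0,0,0]}'
python3 - <<'E'
from h import *
s=read_state();print(clock(s['tcp_pos'],H,h))
ref=target(-33,.053,-.01)
for f in range(-26,53,7):print(f,delta(f,.053,-.01,ref))
E
```

```text
time: 3.82
tcp_pos: [0.6176, 0.0825, 0.1893]
eef_rot: [2.445, 0.396, 2.176]
wrist_force: [-0.7, 0.5, 0.5]
gripper_width: -0.0001
(np.float64(-34.315938512599544), np.float64(0.05289172887284331), np.float64(-0.009386240132165505))
-26 ([-0.65, -0.04, -0.0], [-0.0, -0.0, 7.0])
-19 ([-1.28, -0.16, 0.0], [0.0, 0.0, 14.0])
-12 ([-1.9, -0.35, 0.0], [0.0, 0.0, 21.0])
-5 ([-2.49, -0.62, -0.0], [0.0, 0.0, 28.0])
2 ([-3.04, -0.96, -0.0], [0.0, -0.0, 35.0])
9 ([-3.55, -1.36, -0.0], [-0.0, -0.0, 42.0])
16 ([-4.0, -1.82, -0.0], [-0.0, 0.0, 49.0])
23 ([-4.39, -2.34, -0.0], [0.0, 0.0, 56.0])
30 ([-4.72, -2.89, -0.0], [0.0, -0.0, 63.0])
37 ([-4.98, -3.49, -0.0], [0.0, -0.0, 70.0])
44 ([-5.16, -4.11, -0.0], [-0.0, -0.0, 77.0])
51 ([-5.27, -4.75, -0.0], [0.0, -0.0, 84.0])
```

```bash
python3 -m inch '{"travel":[[-0.65,-0.04,0],[-1.28,-0.16,0],[-1.9,-0.35,0],[-2.49,-0.62,0],[-3.04,-0.96,0],[-3.55,-1.36,0]],"turn":[[0,0,7],[0,0,14],[0,0,21],[0,0,28],[0,0,35],[0,0,42]],"claw":[0,0,0,0,0,0]}'
python3 - <<'E'
from h import *
s=read_state();print(clock(s['tcp_pos'],H,h),s['wrist_force'],s['joint_pos'])
ref=target(9,.053,-.01)
for f in range(15,52,7):print(f,delta(f,.053,-.01,ref))
E
```

```text
time: 4.58
tcp_pos: [0.6289, 0.0489, 0.1963]
eef_rot: [2.361, -0.115, 1.636]
wrist_force: [-0.2, 5.9, 0.3]
gripper_width: 0.0004
(np.float64(5.684642612451035), np.float64(0.052708742581830205), np.float64(-0.008165840992647798)) [-0.18523827  5.92385283  0.28210669] [ 0.02019243  0.07710144 -0.86072638 -0.14741178  0.1132973   0.04959175]
15 ([-0.55, -0.03, 0.0], [0.0, 0.0, 6.0])
22 ([-1.19, -0.14, -0.0], [0.0, 0.0, 13.0])
29 ([-1.81, -0.32, -0.0], [0.0, 0.0, 20.0])
36 ([-2.41, -0.58, 0.0], [0.0, 0.0, 27.0])
43 ([-2.96, -0.91, 0.0], [0.0, 0.0, 34.0])
50 ([-3.48, -1.3, -0.0], [0.0, -0.0, 41.0])
```

```bash
python3 -m inch '{"travel":[[-0.55,-0.03,0],[-1.19,-0.14,0],[-1.81,-0.32,0],[-2.41,-0.58,0],[-2.96,-0.91,0],[-3.3,-1.15,0],[-3.3,-1.15,0],[-2.6,-0.7,0],[-2.6,-0.7,-2],[-2.6,-0.7,-5]],"turn":[[0,0,6],[0,0,13],[0,0,20],[0,0,27],[0,0,34],[0,0,38],[0,0,38],[0,0,30],[0,0,30],[0,0,30]],"claw":[0,0,0,0,0,0,0,0,0,0]}'
python3 - <<'E'
from h import *
import cv2
s=read_state();print(clock(s['tcp_pos'],H,h),s['wrist_force'],s['joint_pos'])
c=camera_info('wrist');np.save('c3.npy',c,allow_pickle=True);im=read_camera('wrist')[:,:,::-1].copy();cv2.imwrite('pics/w3.png',im)
E
```

```text
time: 5.82
tcp_pos: [0.5902, 0.0149, 0.2227]
eef_rot: [2.481, -0.457, 1.226]
wrist_force: [-0.1, -0.7, 1.3]
gripper_width: 0.0001
(np.float64(38.70886356891627), np.float64(0.05118097072639313), np.float64(0.041635328466442655)) [-0.13043709 -0.73625067  1.25704282] [-0.06457952 -0.03020729 -0.87595987 -0.04431954  0.16596514  0.50728707]
```

View pics/w3.png

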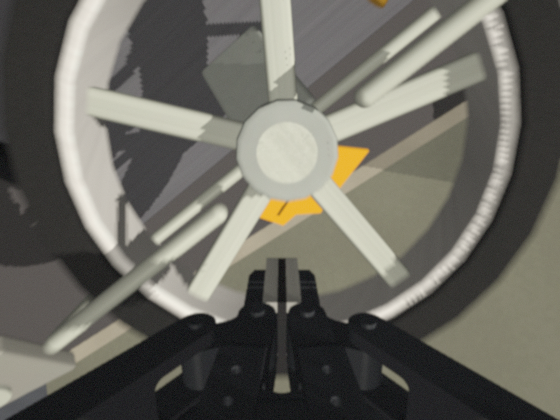

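```bash
python3 - <<'E'
from h import *
c=np.load('c3.npy',allow_pickle=True).item()
A=[]
for uv in [(200,290),(400,270),(475,68),(277,5),(95,100)]:
    a=clock(onplane('wrist',uv,h+.004*H[:,2],H[:,2],c),H,h);print(a[:2])
print(proj('wrist',h+H@[0,0,.02],c))
for p in (-8,-15,-20): print(p,delta(p,.053,.04))
E
```

```text
(np.float64(69.39047082816228), np.float64(0.09425711268502579))
(np.float64(-5.163887639888828), np.float64(0.09471292030965588))
(np.float64(-74.07905040900869), np.float64(0.09793846461260099))
(np.float64(-143.73613538448157), np.float64(0.06469121792900046))
(np.float64(143.41743795030143), np.float64(0.09446904472748037))
[283.35976487 154.47453683]
-8 ([3.78, -1.61, 0.42], [0.1, 0.2, -46.9])
-15 ([4.2, -2.1, 0.42], [0.1, 0.2, -53.9])
-20 ([4.45, -2.49, 0.42], [0.1, 0.2, -58.9])
```

```bash
python3 - <<'E'
from h import *
for p in (20,3,-14,-36): print(p,delta(p,.053,.04))
print(delta(-36,.053,-.01))
ref=target(-36,.053,-.01)
for f in range(-29,50,7):print(f,delta(f,.053,-.01,ref)[0])
E
```

```text
20 ([1.63, -0.21, 0.43], [0.2, 0.1, -18.9])
3 ([3.02, -0.93, 0.43], [0.1, 0.1, -35.9])
-14 ([4.14, -2.03, 0.42], [0.1, 0.2, -52.9])
-36 ([5.03, -3.85, 0.42], [0.1, 0.2, -74.9])
([5.04, -3.86, 5.42], [0.1, 0.2, -74.9])
-29 [-0.65, -0.04, 0.0]
-22 [-1.28, -0.16, 0.0]
-15 [-1.9, -0.35, 0.0]
-8 [-2.49, -0.62, 0.0]
-1 [-3.04, -0.96, 0.0]
6 [-3.55, -1.36, 0.0]
13 [-4.0, -1.82, -0.0]
20 [-4.39, -2.34, 0.0]
27 [-4.72, -2.89, 0.0]
34 [-4.98, -3.49, 0.0]
41 [-5.16, -4.11, -0.0]
48 [-5.27, -4.75, 0.0]
```

```bash
python3 -m inch '{"travel":[[0.8,0,0.4],[1.63,-0.21,0.4],[2.4,-0.5,0.4],[3.02,-0.93,0.4],[3.6,-1.4,0.4],[4.14,-2.03,0.4],[4.6,-2.9,0.4],[5.03,-3.85,0.4],[5.03,-3.85,0.4],[5.03,-3.85,2.4],[5.03,-3.85,5.4],[5.03,-3.85,5.4]],"turn":[[0,0,-9],[0,0,-19],[0,0,-28],[0,0,-36],[0,0,-45],[0,0,-53],[0,0,-64],[0,0,-75],[0,0,-75],[0,0,-75],[0,0,-75],[0,0,-75]],"claw":[0,0,0,0,0,0,0,0,0,0,0,0]}'
python3 -c "
from h import *
s=read_state();print(clock(s['tcp_pos'],H,h))"
```

```text
time: 7.38
tcp_pos: [0.6193, 0.0839, 0.1847]
eef_rot: [2.464, 0.428, 2.219]
wrist_force: [-0.2, 0.6, -0.0]
gripper_width: -0.0001
(np.float64(-36.470272971051266), np.float64(0.05197717510628474), np.float64(-0.01399402525996996))
```

```bash
python3 -m inch '{"travel":[[-0.65,-0.04,0],[-1.28,-0.16,0],[-1.9,-0.35,0],[-2.49,-0.62,0],[-3.04,-0.96,0],[-3.55,-1.36,0],[-4.0,-1.82,0],[-4.39,-2.34,0],[-4.72,-2.89,0],[-4.98,-3.49,0],[-5.16,-4.11,0],[-5.25,-4.6,0]],"turn":[[0,0,7],[0,0,14],[0,0,21],[0,0,28],[0,0,35],[0,0,42],[0,0,49],[0,0,56],[0,0,63],[0,0,70],[0,0,77],[0,0,82]],"claw":[0,0,0,0,0,0,0,0,0,0,0,0]}'
python3 - <<'E'
from h import *
s=read_state();print(clock(s['tcp_pos'],H,h),s['wrist_force'])
ref=target(46,.053,-.01)
print(delta(39,.053,-.01,ref),delta(39,.053,.04,ref))
for f in range(28,-45,-10):print(f,delta(f,.049,.04,ref))
E
```

```text
time: 8.88
tcp_pos: [0.6275, 0.0164, 0.1843]
eef_rot: [2.532, -0.539, 1.114]
wrist_force: [1.3, 5.4, 1.5]
gripper_width: 0.0002
(np.float64(43.57007480570112), np.float64(0.053748534205508534), np.float64(-0.011679112549684578)) [1.29599518 5.37633816 1.47935285]
([0.65, -0.04, 0.0], [0.0, 0.0, -7.0]) ([0.65, -0.04, -5.0], [0.0, 0.0, -7.0])
28 ([1.51, -0.64, -5.0], [-0.0, -0.0, -18.0])
18 ([2.3, -0.97, -5.0], [0.0, 0.0, -28.0])
8 ([3.02, -1.44, -5.0], [-0.0, -0.0, -38.0])
-2 ([3.64, -2.02, -5.0], [-0.0, 0.0, -48.0])
-12 ([4.16, -2.7, -5.0], [0.0, 0.0, -58.0])
-22 ([4.54, -3.46, -5.0], [-0.0, 0.0, -68.0])
-32 ([4.79, -4.28, -5.0], [-0.0, 0.0, -78.0])
-42 ([4.9, -5.13, -5.0], [0.0, -0.0, -88.0])
```

```bash
python3 -m inch '{"travel":[[0.65,-0.04,0],[0.65,-0.04,-3],[0.65,-0.04,-5],[1.51,-0.64,-5],[2.3,-0.97,-5],[3.02,-1.44,-5],[3.64,-2.02,-5],[4.16,-2.7,-5],[4.54,-3.46,-5],[4.79,-4.28,-5],[4.79,-4.28,-5]],"turn":[[0,0,-7],[0,0,-7],[0,0,-7],[0,0,-18],[0,0,-28],[0,0,-38],[0,0,-48],[0,0,-58],[0,0,-68],[0,0,-78],[0,0,-80]],"claw":[0,0,0,0,0,0,0,0,0,0,0]}'
python3 - <<'E'
from h import *
import cv2
s=read_state();print(clock(s['tcp_pos'],H,h),s['wrist_force'])
c=camera_info('wrist');np.save('c4.npy',c,allow_pickle=True);im=read_camera('wrist')[:,:,::-1].copy();cv2.imwrite('pics/w4.png',im)
E
```

```text
time: 10.25
tcp_pos: [0.5832, 0.0727, 0.2208]
eef_rot: [2.449, 0.408, 2.19]
wrist_force: [-0.4, -0.4, 0.3]
gripper_width: -0.0004
(np.float64(-32.59410668653634), np.float64(0.04852043594162864), np.float64(0.03805653584404243)) [-0.42758553 -0.35819796  0.25299317]
```

View pics/w4.png

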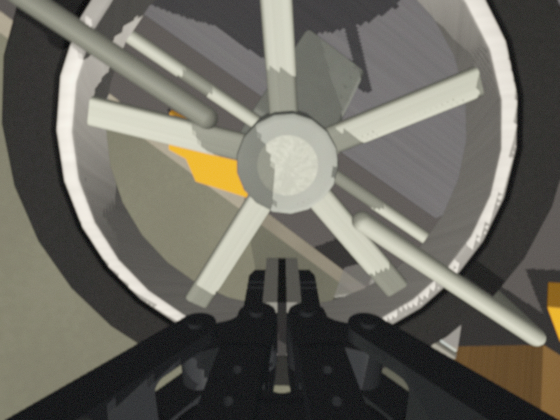

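```bash
python3 - <<'E'
from h import *
c=np.load('c4.npy',allow_pickle=True).item()
for uv in [(200,298),(395,285),(473,80),(92,110)]:
    a=clock(onplane('wrist',uv,h+.004*H[:,2],H[:,2],c),H,h);print(a[:2])
print(proj('wrist',h+H@[0,0,.02],c),delta(-34,.048,-.009))
ref=target(-34,.048,-.009)
for f in range(-28,30,6):print(f,delta(f,.048,-.009,ref)[0])
E
```

```text
(np.float64(-3.3560534028525737), np.float64(0.09359363326778691))
(np.float64(-74.83531669408981), np.float64(0.0952025008300822))
(np.float64(-146.47227522116222), np.float64(0.09518610922024849))
(np.float64(69.87187306887951), np.float64(0.09497884476000935))
[284.5461695  163.59932864] ([0.18, -0.08, 4.7], [-0.0, 0.1, 0.0])
-28 [-0.5, -0.03, 0.0]
-22 [-1.0, -0.1, -0.0]
-16 [-1.48, -0.23, 0.0]
-10 [-1.95, -0.41, -0.0]
-4 [-2.4, -0.64, -0.0]
2 [-2.82, -0.92, -0.0]
8 [-3.21, -1.23, -0.0]
14 [-3.57, -1.59, -0.0]
20 [-3.88, -1.98, 0.0]
26 [-4.16, -2.4, 0.0]
```

```bash
python3 -m inch '{"travel":[[0.18,-0.08,1.5],[0.18,-0.08,3.2],[0.18,-0.08,4.7],[0.18,-0.08,4.7]],"turn":[[0,0,0],[0,0,0],[0,0,0],[0,0,0]],"claw":[0,0,0,0]}'
python3 -c "
from h import *
s=read_state();print(clock(s['tcp_pos'],H,h))"
```

```text
time: 10.8
tcp_pos: [0.6156, 0.079, 0.1853]
eef_rot: [2.451, 0.407, 2.19]
wrist_force: [0.2, 0.2, 1.1]
gripper_width: 0.0002
(np.float64(-34.35055271304972), np.float64(0.047330950931739384), np.float64(-0.010421972917162346))
```

```bash
python3 -m inch '{"travel":[[-0.5,-0.03,0],[-1,-0.1,0],[-1.48,-0.23,0],[-1.95,-0.41,0],[-2.4,-0.64,0],[-2.82,-0.92,0],[-3.05,-1.1,0],[-3.05,-1.1,0],[-3.05,-1.1,0],[-2.75,-0.88,0],[-2.75,-0.88,0]],"turn":[[0,0,6],[0,0,12],[0,0,18],[0,0,24],[0,0,30],[0,0,36],[0,0,39],[0,0,39],[0,0,39],[0,0,35],[0,0,35]],"claw":[0,0,0,0,0,0,0,0,0,0,0]}'
python3 - <<'E'
from h import *
import cv2
s=read_state();print(clock(s['tcp_pos'],H,h),s['wrist_force'])
c=camera_info('wrist');np.save('c5.npy',c,allow_pickle=True);im=read_camera('wrist')[:,:,::-1].copy();cv2.imwrite('pics/w5.png',im)
im=read_camera('top');cv2.imwrite('pics/t5.png',im[:,:,::-1])
E
```

```text
time: 12.18
tcp_pos: [0.626, 0.0524, 0.1924]
eef_rot: [2.355, -0.01, 1.732]
wrist_force: [0.3, 0.2, 0.5]
gripper_width: -0.0002
(np.float64(1.5733319456597905), np.float64(0.04810548374098373), np.float64(-0.009375012261243664)) [0.25139132 0.21713436 0.45324448]
```

View pics/w5.png

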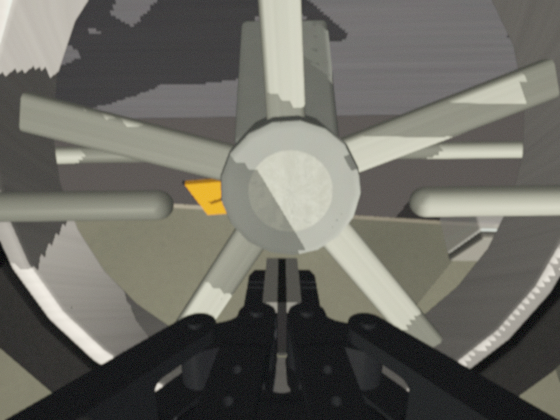

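```bash
python3 - <<'E'
from h import *
c=np.load('c5.npy',allow_pickle=True).item()
f=lambda uv:H.T@(onplane('wrist',uv,h+.004*H[:,2],H[:,2],c)-h)
for a,b in [((350,155),(552,77)),((228,165),(25,112)),((287,110),(280,5)),((345,240),(435,340)),((245,245),(205,300))]:
    p,q=f(a),f(b);d=q-p;print(np.degrees(np.arctan2(-q[1],q[0])),np.degrees(np.arctan2(-d[1],d[0])))
print(f((293,188)),proj('wrist',h+H@[0,0,.02],c))
print(delta(3,.048,.05),delta(0,0,.2))
E
```

```text
-110.78115670325298 -110.7524967235874
106.05969839250733 105.91512741746612
179.36200332390442 176.74232154680107
-41.672497318504334 -40.54343092245745
33.74473583075828 35.87105889199552
[0.00297062 0.00312259 0.004     ] [284.76686654 192.18103227]
([-0.14, -0.0, -5.94], [0.1, 0.2, 2.0]) ([-0.02, -4.78, -20.95], [0.1, 0.2, -1.0])
```

```bash
python3 -m inch '{"travel":[[0.1,0,0],[0.1,0,-3],[0.1,0,-6],[0,-1,-10],[0,-2.5,-14],[0,-4,-18],[0,-4.8,-21],[0,-4.8,-21],[0,-4.8,-21]],"turn":[[0,0,-2],[0,0,-2],[0,0,-2],[0,0,-1],[0,0,-1],[0,0,-1],[0,0,-1],[0,0,-1],[0,0,-1]],"claw":[0,0,0,0,0,0,0,0,0]}'
python3 - <<'E'
from h import *
import cv2
s=read_state();print(s['time'],clock(s['tcp_pos'],H,h),s['joint_velocities'].round(3))
c=camera_info('wrist');np.save('c6.npy',c,allow_pickle=True);im=read_camera('wrist')[:,:,::-1].copy();cv2.imwrite('pics/w6.png',im)
print(proj('wrist',h+H@[0,0,.02],c))
cv2.imwrite('pics/w6b.png',cv2.resize(im[0:330,70:490],None,fx=1.8,fy=1.8,interpolation=cv2.INTER_CUBIC))
E
```

```text
time: 13.4
tcp_pos: [0.4464, 0.0221, 0.3065]
eef_rot: [2.355, 0.002, 1.745]
wrist_force: [0.2, 0.4, -0.5]
gripper_width: 0.0003
13.4 (np.float64(-110.13211946541294), np.float64(0.00021777805198139067), np.float64(0.20015095309751427)) [ 0.005  0.024 -0.003  0.001  0.002  0.001]
[282.44938857 180.42862485]
```

View pics/w6b.png

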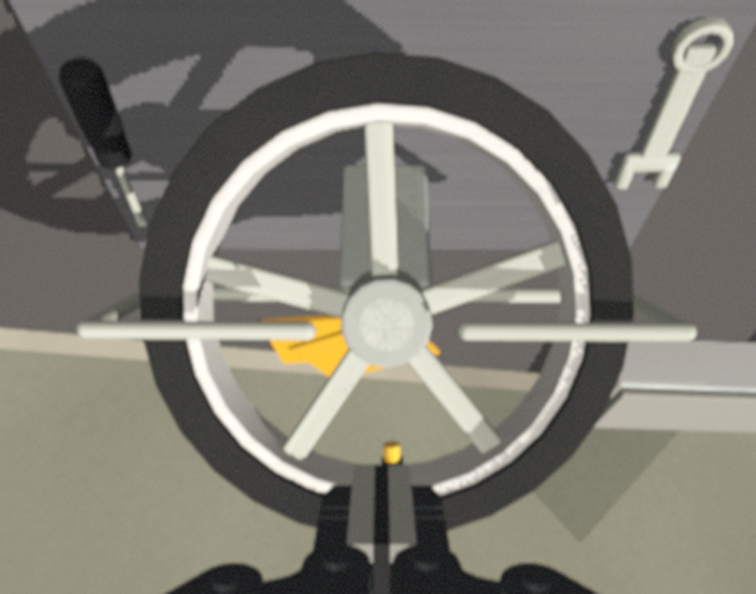

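```bash
cat >meas.py <<'E'
import sys
from h import *
c=np.load(sys.argv[1],allow_pickle=True).item()
g=lambda uv,z:(H.T@(onplane('wrist',(70+uv[0]/1.8,uv[1]/1.8),h+z*H[:,2],H[:,2],c)-h))
pts=eval(sys.argv[2])
L=[g(p,.004)[:2] for p in pts[:5]];hub=g(pts[5],.02)[:2];st=g(pts[6],0)[:2]
gl,gr=g(pts[7],.032)[:2],g(pts[8],.032)[:2];d=gl-gr
print('hub',hub*1e3,'gauge tilt cw',np.degrees(np.arctan2(d[0],d[1])))
A=np.array(L);ctr=A.mean(0) # five ends on a circle -> centre via lstsq
M=np.c_[2*A,np.ones(5)];x=np.linalg.lstsq(M,(A**2).sum(1),rcond=None)[0];print('circle',x[:2]*1e3)
for name,o in(('hub',hub),('circ',x[:2])):
    a=[np.degrees(np.arctan2(-(p-o)[1],(p-o)[0])) for p in L]
    print(name,np.round([(v+36+36)%72-36 for v in a],1),np.mean([(v+36+36)%72-36 for v in a]),'stem',np.degrees(np.arctan2(-(st-o)[1],(st-o)[0])))
E
python3 meas.py c6.npy "[(379,125),(561,253),(489,438),(297,450),(214,268),(386,323),(392,453),(690,332),(85,330)]"
```

```text
hub [-0.94342646  1.85076241] gauge tilt cw 0.07521166182450666
circle [-2.53702946  2.71192215]
hub [-2.2 -2.3 -3.7 -3.3 -2.2] -2.749330397749533 stem -2.728043224510769
circ [-2.8 -1.6 -2.7 -3.4 -3.3] -2.7432302797619728 stem -2.0954268679839583
```

```bash
python3 - <<'E'
from h import *
for a in[(-2,.048,.06),(-2,.048,-.009),(4,.048,-.009),(6,.048,-.009),(7.7,.048,-.009),(3,.048,-.009)]:print(a,delta(*a))
E
```

```text
(-2, 0.048, 0.06) ([0.15, 4.84, 13.98], [0.0, 0.1, -1.9])
(-2, 0.048, -0.009) ([0.16, 4.84, 20.88], [0.0, 0.1, -1.9])
(4, 0.048, -0.009) ([-0.34, 4.83, 20.88], [0.0, 0.1, 4.1])
(6, 0.048, -0.009) ([-0.51, 4.81, 20.88], [0.0, 0.1, 6.1])
(7.7, 0.048, -0.009) ([-0.65, 4.79, 20.88], [0.0, 0.1, 7.8])
(3, 0.048, -0.009) ([-0.26, 4.83, 20.88], [0.0, 0.1, 3.1])
```

```bash
python3 -m inch '{"travel":[[0.15,3,4],[0.15,4.85,9],[0.15,4.85,14],[0.15,4.85,17],[0.15,4.85,20.9],[0.15,4.85,20.9],[-0.1,4.85,20.9],[-0.34,4.83,20.9],[-0.51,4.81,20.9],[-0.65,4.79,20.9],[-0.65,4.79,20.9],[-0.65,4.79,20.9]],"turn":[[0,0,-2],[0,0,-2],[0,0,-2],[0,0,-2],[0,0,-2],[0,0,-2],[0,0,1],[0,0,4],[0,0,6],[0,0,7.7],[0,0,7.7],[0,0,7.7]],"claw":[0,0,0,0,0,0,0,0,0,0,0,0]}'
python3 -c "
from h import *
s=read_state();print(clock(s['tcp_pos'],H,h),s['wrist_force'])"
```

```text
time: 14.95
tcp_pos: [0.6258, 0.0486, 0.1929]
eef_rot: [2.36, -0.095, 1.653]
wrist_force: [0.5, 5.6, -1.1]
gripper_width: 0.0001
(np.float64(5.9181993005211675), np.float64(0.04804955973777398), np.float64(-0.008400446472391895)) [ 0.4615534   5.57533534 -1.14870391]
```

```bash
python3 -m inch '{"travel":[[0.5,0,0],[0.5,0,0],[0.5,0,-3],[0.5,0,-6.5],[0.5,-1.5,-11],[0.5,-3,-15],[0.5,-4.8,-19],[0.65,-4.8,-21],[0.65,-4.8,-21],[0.65,-4.8,-21]],"turn":[[0,0,-4],[0,0,-6],[0,0,-6],[0,0,-6],[0,0,-8],[0,0,-8],[0,0,-8],[0,0,-8],[0,0,-8],[0,0,-8]],"claw":[0,0,0,0,0,0,0,0,0,0]}'
python3 - <<'E'
from h import *
import cv2
s=read_state();print(s['time'],clock(s['tcp_pos'],H,h),s['joint_velocities'].round(3))
c=camera_info('wrist');np.save('c7.npy',c,allow_pickle=True);im=read_camera('wrist')[:,:,::-1].copy();cv2.imwrite('pics/w7.png',im)
cv2.imwrite('pics/w7b.png',cv2.resize(im[0:330,70:490],None,fx=1.8,fy=1.8,interpolation=cv2.INTER_CUBIC))
E
```

```text
time: 16.2
tcp_pos: [0.4453, 0.0284, 0.3077]
eef_rot: [2.355, 0.006, 1.749]
wrist_force: [0.6, -0.5, 0.4]
gripper_width: 0.0
16.2 (np.float64(-82.87455732349783), np.float64(0.006593889802797988), np.float64(0.2010018553918459)) [ 0.004  0.022 -0.005  0.004  0.002  0.   ]
```

View pics/w7b.png

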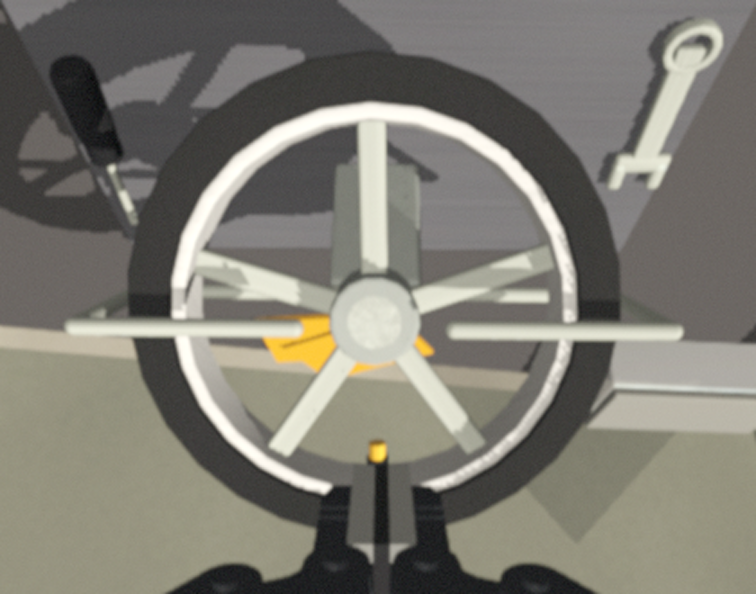

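```bash
python3 meas.py c7.npy "[(371,122),(549,255),(474,440),(281,447),(202,262),(375,321),(378,452),(677,331),(73,327)]"
cat >edge.py <<'E'
# sub-pixel spoke centres: brightness across each spoke on circles on the front plane
import sys,cv2
from h import *
for t in ('6','7'):
    c=np.load(f'c{t}.npy',allow_pickle=True).item();im=cv2.imread(f'pics/w{t}.png');
    gray=im.min(2).astype(np.float32)
    m=cv2.inRange(im,(0,110,180),(90,210,255));v,u=np.nonzero(m[240:256,255:310]);uv=(u.mean()+255,v.mean()+240)
    q=H.T@(onplane('wrist',uv,h,H[:,2],c)-h);print(t,'brass',uv,len(u),(q*1e3).round(1))
    # hub from gauge bars? print bright bar centre rows at fixed columns
    for col in (120,180,340,420):
        colv=gray[170:198,col];w=np.clip(colv-colv.max()*.75,0,None);print(col,(w*np.arange(170,198)).sum()/w.sum(),end=' ')
    print()
    for y in (80,100,120,140):
        row=gray[y,255:305];w=np.clip(row-row.max()*.85,0,None);x=(w*np.arange(255,305)).sum()/w.sum()
        q=H.T@(onplane('wrist',(x,y),h+.004*H[:,2],H[:,2],c)-h);print(y,x.round(2),(q[:2]*1e3).round(1))
E
python3 edge.py
```

```text
hub [-1.05742546  2.46313134] gauge tilt cw -0.0035780730980547754
circle [-2.31896494  2.24406029]
hub [-1.5 -1.5 -1.7 -1.5 -1.3] -1.513820128942929 stem -1.257214494362986
circ [-1.4 -0.8 -1.4 -2.  -2. ] -1.5129317824010216 stem -1.3862166558124605
6 brass (np.float64(286.6756756756757), np.float64(251.02702702702703)) 37 [81.4  4.6  0. ]
120 185.5582329317269 180 188.71803478791577 340 185.21376811594203 420 186.41558441558442 
80 281.14 [-88.4  -1.4]
100 282.08 [-71.3  -0.5]
120 282.74 [-53.5   0.1]
140 283.4 [-35.1   0.8]
7 brass (np.float64(278.68888888888887), np.float64(250.75555555555556)) 45 [82.2  2.9 -0. ]
120 184.03536493604213 180 183.14721649484537 340 184.4043321299639 420 186.3375 
80 277.0 [-87.7   0.8]
100 277.32 [-70.5   1.1]
120 277.49 [-52.7   1.3]
140 277.97 [-34.3   1.8]
```

```bash
python3 - <<'E'
from h import *
for a in[(0,.048,-.009),(6,.048,-.009),(9.2,.048,-.009)]:print(a,delta(*a))
E
```

```text
(0, 0.048, -0.009) ([-0.66, 4.77, 20.96], [-0.0, 0.1, 0.3])
(6, 0.048, -0.009) ([-1.16, 4.74, 20.97], [-0.0, 0.1, 6.3])
(9.2, 0.048, -0.009) ([-1.42, 4.7, 20.97], [-0.0, 0.1, 9.5])
```

```bash
python3 -m inch '{"travel":[[-0.66,3,4],[-0.66,4.77,9],[-0.66,4.77,14],[-0.66,4.77,17],[-0.66,4.77,21],[-0.66,4.77,21],[-0.9,4.76,21],[-1.16,4.74,21],[-1.3,4.72,21],[-1.42,4.7,21],[-1.42,4.7,21],[-1.42,4.7,21]],"turn":[[0,0,0],[0,0,0],[0,0,0],[0,0,0],[0,0,0],[0,0,0],[0,0,3],[0,0,6.3],[0,0,8],[0,0,9.5],[0,0,9.5],[0,0,9.5]],"claw":[0,0,0,0,0,0,0,0,0,0,0,0]}'
python3 -c "
from h import *
s=read_state();print(clock(s['tcp_pos'],H,h),s['wrist_force'])"
```

```text
time: 17.75
tcp_pos: [0.6261, 0.0476, 0.1931]
eef_rot: [2.362, -0.114, 1.634]
wrist_force: [1.2, 4.5, -0.7]
gripper_width: 0.0002
(np.float64(7.164211488342528), np.float64(0.04846106999137695), np.float64(-0.00834809003388497)) [ 1.17398338  4.46984935 -0.71559409]
```

```bash
python3 -m inch '{"travel":[[0.5,0,0],[0.5,0,0],[0.5,0,-3],[0.5,0,-6.5],[0.7,-1.5,-11],[0.8,-3,-15],[0.8,-4.6,-19],[0.8,-4.6,-21],[0.8,-4.6,-21],[0.8,-4.6,-21]],"turn":[[0,0,-4],[0,0,-6],[0,0,-6],[0,0,-6],[0,0,-9],[0,0,-9],[0,0,-9],[0,0,-9],[0,0,-9],[0,0,-9]],"claw":[0,0,0,0,0,0,0,0,0,0]}'
python3 - <<'E'
from h import *
import cv2
s=read_state();print(s['time'],clock(s['tcp_pos'],H,h),s['joint_velocities'].round(3))
c=camera_info('wrist');np.save('c8.npy',c,allow_pickle=True);im=read_camera('wrist')[:,:,::-1].copy();cv2.imwrite('pics/w8.png',im)
cv2.imwrite('pics/w8b.png',cv2.resize(im[0:330,70:490],None,fx=1.8,fy=1.8,interpolation=cv2.INTER_CUBIC))
E
sed -i "s/('6','7')/('7','8')/" edge.py; python3 edge.py
```

```text
time: 19.0
tcp_pos: [0.447, 0.03, 0.3097]
eef_rot: [2.355, -0.0, 1.743]
wrist_force: [0.8, 0.5, 0.0]
gripper_width: -0.0003
19.0 (np.float64(-65.04503580216944), np.float64(0.008642692773723919), np.float64(0.20098257314706525)) [ 0.004  0.02  -0.007  0.003  0.002 -0.   ]
7 brass (np.float64(278.68888888888887), np.float64(250.75555555555556)) 45 [82.2  2.9 -0. ]
120 184.03536493604213 180 183.14721649484537 340 184.4043321299639 420 186.3375 
80 277.0 [-87.7   0.8]
100 277.32 [-70.5   1.1]
120 277.49 [-52.7   1.3]
140 277.97 [-34.3   1.8]
8 brass (np.float64(276.97727272727275), np.float64(248.5909090909091)) 44 [82.6  1.7 -0. ]
120 182.6629659000793 180 183.92885375494072 340 181.04609929078015 420 181.62780269058297 
80 276.31 [-84.9   2.2]
100 276.33 [-67.7   2.2]
120 276.52 [-49.9   2.2]
140 277.49 [-31.5   3. ]
```

View pics/w8b.png

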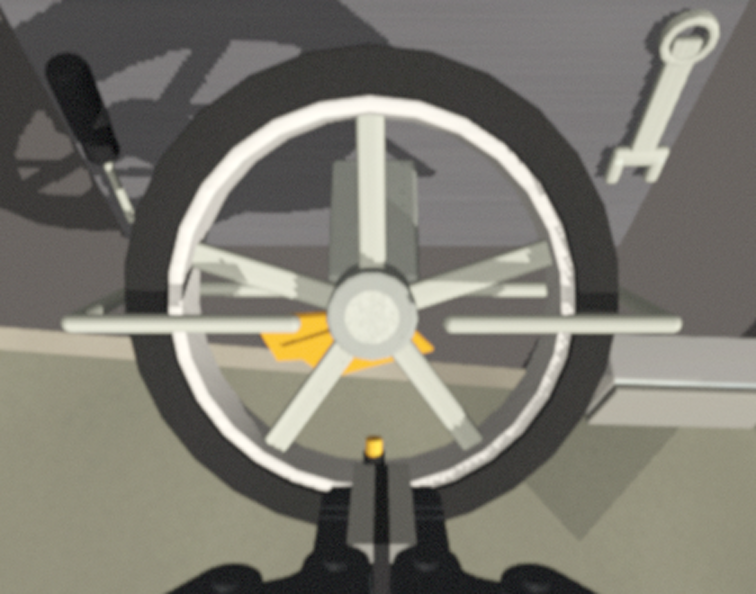

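```bash
python3 -c "
from bench import *
print(read_state()['time'],finish_job())"
```

```text
the job is handed in; nothing more can be done
19.05 None
```

The valve stem now points to twelve o'clock, and the job is handed in at 19.05 s.

I turned the wheel about 178° clockwise, pushing with the closed fingertips at about 50 mm from the axle. It took three spoke pushes over the top, each of a new spoke, then two small nudges on the last spoke. The wrist read about 4.5 to 6 N at the checks during pushing, and the fingers were never opened to grip.

**Stem angle:** In the last wrist picture, the line from the lower spoke to the stem is within about 0.5° of twelve o'clock. The measures disagreed by a similar amount: before the last nudge the stem and spoke readings ran from -0.7° to -1.5°.

**Robot:** It stands clear with the tip about 200 mm out from the face. In the last readings the wrist force was near zero and the arm was almost still.

**Loose things:** The spanner and screwdriver look unmoved in that picture. I did not look again at the cap, torch, jar, pump or envelopes; the arm was not near any of them while working at the wheel, and on the way there it passed above the jar and pump.

**Not measured:** I did not measure whether the wheel is still fully seated on its axle; it only looks unchanged in the pictures.

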